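# Shut and latch the gas-cartridge cage

## Robot

A 6-joint arm with a two-finger parallel gripper is mounted at the origin on the work surface. World frame = base frame: x ahead of the robot, y to its left, z up, the work surface at z = 0. Lengths are in m, angles in rad, forces in N, time in s.
With the tool pointing down it reaches from about 0.375 to 0.9 m from the base axis. Payload 3.1 kg.
Tool frame: the origin (TCP) lies between the finger pads; the fingertips stand 22 mm ahead of it and the grasp point (between the pads) lies 3 mm ahead of it; z points along the fingers, y is the line along which they close (so a half turn about z gives the same grasp; the last joint's range is limited). The gripper opens to 87 mm and grips with 3 to 60 N. Pads are 19 mm wide; open, the fingers measure 117 mm over their backs; the gripper's body (75 mm by 190 mm) begins 51 mm behind the grasp point.
Start: joints at [-1.363, 0.527, 1.433, -0, 1.181, -0.178], TCP at [0.235, -0.579, 0.245] pointing down, gripper open.
Joint ranges: [-3.08, 3.08], [-0.75, 2.2], [0.22, 2.44], [-1.43, 4.57], [0, 2.65], [-2.85, 2.85]. Speed limits (rad/s): [2.79, 2.79, 3.14, 3.14, 3.14, 3.14].

## Interface

Orientations are given as a unit quaternion [x, y, z, w].
In Python, from rig import robot gives the robot as it stands.
- The arm moves only by the tool move_arm, never from a script. Its argument "series" is text: rows parted by semicolons, each of 6 numbers parted by spaces: the shift along the tool's x, y, z in mm, then the turn, a rotation vector about the tool's x, y, z in degrees. In form: dx dy dz ax ay az; .... A call has 1 to 8 rows; each row is the pose to reach, as a shift and turn from the pose commanded when the call began, along the tool's axes at that moment; what a row does not reach only later rows make up. A row lasts 1/12 s, in which the tool goes at most 41.7 mm and 7.16 degrees, less where a joint would pass 70% of its speed; a pose out of reach is approached as far as the arm can. A call with a gripper value outside its range is refused whole. "jaw" is the opening, from 0 (shut) to 1 (fully open), set as the call begins (left out, the last holds). The fingers move at their own pace and stop on an object; "newtons" is the grip in N (left out, the last holds). Time passes only in rows, so rows that repeat a pose let the fingers close. It gives the time, the measured TCP pose, the force, the opening and the grip force at its end, in the units of the state.
- robot.get_obs(): the state, without advancing time (a new reading comes with each control period).
- robot.camera(name): name is "side" or "top"; returns a dict with "img" (420x560x3 uint8, red, green, blue), "mtx" (3x3 intrinsics, pixels), "world_to_cam" (4x4, takes a point from world to camera coordinates). Camera axes: x right, y down, z forward; pixel columns grow to the right and rows downward; lengths in m; the calibration is good to about 2 mm. A picture is of the moment at which its call begins. There is no depth.
- robot.hand_in(): hands the job in; it is judged then, once.
Trained networks look in a picture, given as the dict that the camera call returned (one of the last four; its "shot" number tells which), for a name from the list of things; names that differ only in an ending like _2 or _b are one class to them, and where a whole thing is asked for, a point or a joint stands for the part that bears it (a point fixed in the world has none). Each returns a list of dicts, best first, with "p" (0 to 1); they miss things now and then, are a little off and sometimes report something else, mostly with a low value. They report only what shows in the picture. A call takes as long as a camera call.
- robot.search_frame(picture, thing): "xyz" ([x, y, z] in m, in world coordinates, good to about 4 mm: the middle of the surface that is visible of it).
- robot.tip_of(picture, thing): "xyz" ([x, y, z] in m, in world coordinates, good to about 4 mm: a listed point, or the origin of a listed thing).
The state is a dict: "time": time; "q": joint angles; "joint_velocities": joint speeds; "joint_torque": joint torques, N m; "position": TCP position; "tool_rot": TCP orientation; "ft_force": force on the tool from outside, world axes, zero at the start; "moment": the same for the moment, N m; "grip_width": finger opening in m; "grip_force": force on a finger pad.
Only numpy, scipy, OpenCV 4.12 (cv2) and the standard library are available. Lean on these libraries where they do the work, as an engineer would, in place of code of your own. Each camera call takes 0.05 s, during which the arm holds its last target. There are 200 camera calls.

## Task

Shut the gate of the wire-mesh gas-cartridge cage and latch it: lift the latch bar by its ball knob, swing the gate home against its spring buffer with the bar held up over the striker, and let the bar drop fully into the catch so that the gate is held shut. Ease it home by feel - don't ram the gate or the bar against the catch - then let go and leave everything else where it stands.

Things in the scene. Friction and masses are not known exactly. Their poses are not given: they have to be found in the camera images.
- cage: Grey steel wire-mesh cage for gas cartridges, fixed to the table: 380 mm wide (y), 200 deep (x), 248 high. Origin: centre of its underside; its x axis points from the gate side (front, towards the robot) to its back, y to the hinge side, z up. The gate covers the front; hinge on the +y post, latch at the -y post.
- gate_hinge (a point): Point on the gate's upright hinge axis at the height of the level latch bar (226 mm above the table), 124 mm in front of the cage's origin and 170 mm to its +y side. The gate leaf runs 335 mm from it, 16 mm thick, top 240 mm above the table.
- knob (a point): Centre of the black ball knob, 30 mm across, on an 11 mm stem, turning freely on it, 39 mm out from the latch bar's front: lift here. In the gate's frame (gate shut = cage axes) it lies 56 mm in front of the hinge axis, 285 mm along the gate from it, and 70 mm from the bar's pivot, which is 215 mm from the hinge at 226 mm height. At rest the bar weighs about 2 N at the knob.
- gate (a joint): Gate angle, rad. 0: shut, bar against the striker's inner side when the keeper is at its middle setting (latched reads 0 +/- 0.03). Grows as the gate opens towards the robot (clockwise from above); range -0.05 to 0.9. Stays where it is left, slight hinge friction.
- latch (a joint): Angle of the latch bar (dark steel, 6 mm thick, 20 tall, pivoted on the gate's top rail, reaching 152 mm from the pivot past the gate's edge), rad. 0: level; grows as its free end rises. -0.08: hanging on its stop pin (outside the catch), 0.32: upper stop. Seated in the catch: 0 +/- 0.025; lying on top of the striker: about 0.1 to 0.15; clear above the striker: over 0.16.
- catch (a point): Middle of the catch's floor at its middle setting, on the keeper at the -y post. Bar must drop 16 mm behind an 8 mm thick upright striker lip (robot side) into a slot 9 mm wide (x), then a back wall 50 mm high. The keeper is adjustable: truly up to 10 mm farther in or out and 3 mm higher or lower than this point; only feel tells.
- buffer (a point): Rubber-tipped spring buffer, 14 mm across, on the keeper behind the gate's free edge (middle setting). 2 N per mm. The gate meets it 3.5 mm before the bar clears the striker (about 8 N at the knob); 3 mm further (about 15 N) the bar meets the back wall, which is hard. When the bar is seated it pushes the bar back against the striker.
- padlock: Brass padlock, 44 x 40 x 20 mm, lying on the table in front of the latch post; origin under its body. Leave it.
- can_out: Gas cartridge, 108 mm across, 88 high, standing on the table beside the latch post; origin under its centre. Leave it.
- torch: Black torch, 145 mm long, 43 mm thick, lying on the cage's roof; origin under its middle. Leave it.

How it is judged:
On the way:
1. the gate is home with the latch bar held up over the striker (value of joint gate below 0.04 rad and value of joint latch above 0.09 rad), for 0.1 s.
At the end, for the whole second after the job is handed in: The gate is shut (gate joint under 0.04 rad) with the bar down in the catch (latch joint between -0.05 and 0.055 rad), both at rest; padlock, loose cartridge and torch within 30 mm of where they were (value of joint gate below 0.04 rad and value of joint latch between -0.05 and 0.055 rad and velocity of joint gate between -0.05 and 0.05 rad/s and velocity of joint latch between -0.05 and 0.05 rad/s); the robot touches nothing.
It fails at once if the latch bar presses or strikes on the keeper (striker or catch) with more than 20 N (contact force between latch and keeper above 20 N).
It fails at once if the padlock, the loose cartridge or the torch is moved more than 30 mm (distance of any of padlock, can_out, torch from where it was at the start of the episode above 0.03 m).
It also fails if it takes over 64 s, if anything falls off the work surface, if the arm or the gripper's body presses on something with over 40 N, if the wrist force passes 120 N, or if a joint passes its speed limit or range.

## Working session

There is one attempt and no reset: what is moved stays moved. The work goes in short steps, Python scripts to look and compute and a tool call to move; the robot and the scene stay as the last step left them, time stands still between calls to the robot, and variables do not carry over. Pictures are saved under pics/ and viewed, at most 10 in all, crops included, and the job is handed in when it is done.

Besides the shell and the picture viewer there is one more tool, called as a command line: name --argument value ..., lists and objects as JSON in quotes. move_arm: Moves the arm, as the interface text tells. Its arguments: {"type":"object","properties":{"series":{"type":"string"},"jaw":{"type":"number"},"newtons":{"type":"number"}},"required":["series"]}

```bash
mkdir -p pics; ls; python3 - <<'E'
from rig import robot
import cv2,numpy as np
o=robot.get_obs(); print({k:np.round(v,3) for k,v in o.items()})
ims=[]
for n in("side","top"):
    c=robot.camera(n); ims.append(c["img"])
    print(n,c["mtx"].tolist(),np.round(c["world_to_cam"],3).tolist())
    for t in("knob","gate_hinge","catch","buffer","cage","padlock","can_out"):
        print(t,[(np.round(d["xyz"],3).tolist(),round(d["p"],2)) for d in robot.tip_of(c,t)[:2]])
    cv2.imwrite(f"pics/{n}0.png",c["img"][:,:,::-1])
E
```

```text
pics
{'time': np.float64(0.0), 'q': array([-1.363,  0.528,  1.434, -0.   ,  1.181, -0.178]), 'joint_velocities': array([-0.001,  0.001, -0.001,  0.001, -0.001, -0.001]), 'joint_torque': array([ 1.0000e-03, -4.4004e+01, -1.7659e+01,  6.3000e-02,  5.8000e-02,
       -0.0000e+00]), 'position': array([ 0.235, -0.578,  0.244]), 'tool_rot': array([ 0.981,  0.192, -0.   , -0.001]), 'ft_force': array([-0.304,  0.247, -0.46 ]), 'moment': array([-0.041,  0.027,  0.03 ]), 'grip_force': np.float64(0.0), 'grip_width': np.float64(0.087)}
side [[391.206199576995, 0.0, 279.6499977059426], [0.0, 391.206199576995, 210.50500634745813], [0.0, 0.0, 1.0]] [[-0.944, -0.329, 0.0, 0.609], [-0.226, 0.648, -0.728, 0.268], [0.239, -0.687, -0.686, 0.779], [0.0, 0.0, 0.0, 1.0]]
knob [([0.504, -0.011, 0.221], 0.72)]
gate_hinge [([0.651, 0.238, 0.225], 0.6)]
catch []
buffer [([0.624, -0.081, 0.186], 0.68), ([0.738, 0.136, 0.247], 0.21)]
cage [([0.759, 0.06, 0.0], 0.94)]
padlock [([0.444, -0.177, -0.0], 0.55)]
can_out [([0.56, -0.212, -0.001], 0.77)]
top [[417.4254145778829, 0.0, 278.5077321135562], [0.0, 417.4254145778829, 211.20425376089818], [0.0, 0.0, 1.0]] [[-0.028, -1.0, -0.006, 0.029], [-0.988, 0.029, -0.151, 0.638], [0.151, 0.002, -0.989, 0.959], [0.0, 0.0, 0.0, 1.0]]
knob [([0.501, -0.009, 0.224], 0.96)]
gate_hinge [([0.651, 0.239, 0.23], 0.71)]
catch [([0.44, -0.175, -0.002], 0.7)]
buffer [([0.625, -0.086, 0.189], 0.8), ([0.65, 0.237, 0.224], 0.22)]
cage [([0.757, 0.061, 0.001], 0.82)]
padlock [([0.444, -0.176, -0.001], 0.58)]
can_out [([0.558, -0.216, 0.002], 0.84)]
```

View pics/side0.png

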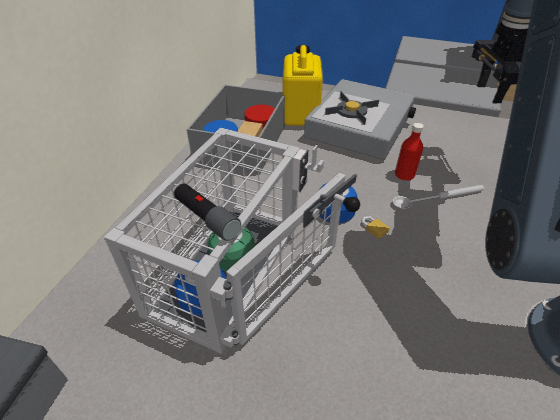

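View pics/top0.png

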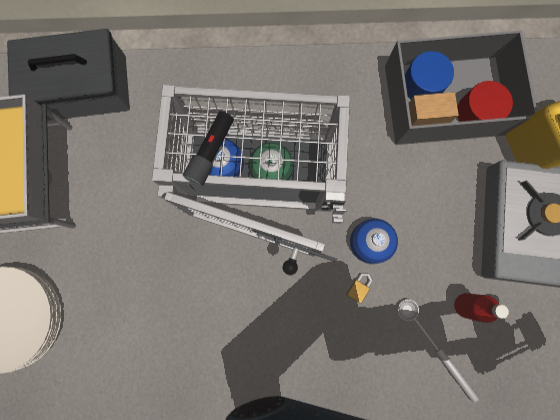

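The side view shows the gate ajar by about 15° with the black knob at (352,204); in the top view the knob is at (290,268), the keeper at (335,200) and the padlock at (360,290). The networks' positions agree with this: hinge ≈ (0.651, 0.2385), cage yaw ≈ -5°.

```bash
cat > h.py <<'E'
from rig import robot
import numpy as np
from scipy.spatial.transform import Rotation as R
H=np.array([0.651,0.2385]); YAW=np.radians(-5)
def knob(g,l,H=H,yaw=YAW):
    """knob centre and along-gate heading for gate angle g, latch angle l"""
    a=yaw-g; p=np.array([-.056,-.215-.07*np.cos(l)])
    c,s=np.cos(a),np.sin(a)
    return np.r_[H+[c*p[0]-s*p[1],s*p[0]+c*p[1]],.226+.07*np.sin(l)], a
def pose(p,a):  # tool down, y along gate towards free end, TCP 3 mm above grasp point
    y=np.array([np.sin(a),-np.cos(a),0]); z=np.array([0,0,-1.]); x=np.cross(y,z)
    return np.asarray(p)+[0,0,.003],R.from_matrix(np.c_[x,y,z])
def row(P,Q):
    o=robot.get_obs(); T=R.from_quat(o["tool_rot"])
    d=T.inv().apply(P-o["position"])*1000; w=(T.inv()*Q).as_rotvec(degrees=True)
    return np.round(np.r_[d,w],1).tolist()
E
python3 - <<'E'
from h import *
k=np.array([.5025,-.010,.221]); a=np.radians(-19.7)
print(knob(.257,-.08))
for dz in(.1,0): print(row(*pose(k+[0,0,dz],a)))
E
```

```text
(array([ 0.50217217, -0.01066604,  0.22040597]), np.float64(-0.3442664625997165))
[461.8, -426.6, -79.4, 0.0, -0.0, 41.8]
[461.8, -426.6, 20.6, 0.0, -0.0, 41.8]
```

move_arm --series "0 0 -40 0 0 0; 0 0 -80 0 0 5; 30 -28 -80 0 0 10; 60 -55 -80 0 0 16; 90 -83 -80 0 0 22; 120 -111 -80 0 0 28; 150 -139 -80 0 0 34; 180 -166 -80 0 0 41.8" --jaw 0.8 --newtons 12

```text
time: 1.47
position: [0.3391, -0.357, 0.3247]
tool_rot: [0.986, -0.166, 0.0, -0.0]
ft_force: [0.9, 0.4, -0.1]
grip_width: 0.0698
grip_force: 0.0
```

```bash
python3 - <<'E'
from h import *
print(row(*pose([.5025,-.010,.321],np.radians(-19.7))))
E
```

```text
[41.2, -381.3, 0.9, -0.0, -0.0, 0.6]
```

move_arm --series "5 -40 0 0 0 0; 9 -80 0 0 0 0; 14 -120 0 0 0 0; 18 -160 0 0 0 0; 23 -200 0 0 0 0; 27 -240 0 0 0 0; 32 -280 0 0 0 0; 36 -320 0 0 0 0"

```text
time: 2.13
position: [0.4761, -0.0658, 0.3249]
tool_rot: [0.987, -0.163, 0.0, 0.0]
ft_force: [0.7, -0.7, -0.2]
grip_width: 0.0698
grip_force: 0.0
```

```bash
python3 - <<'E'
from h import *
print(row(*pose([.5025,-.010,.321],np.radians(-19.7))))
E
```

```text
[7.0, -61.3, 0.9, 0.0, -0.1, 1.0]
```

move_arm --series "3 -30 0 0 0 1; 7 -60 0 0 0 1; 7 -60 0 0 0 1; 7 -60 0 0 0 1"

```text
time: 2.47
position: [0.5017, -0.0119, 0.3245]
tool_rot: [0.986, -0.169, 0.0, 0.0]
ft_force: [0.0, 0.2, -0.3]
grip_width: 0.0693
grip_force: 0.0
```

```bash
python3 - <<'E'
from h import *
import cv2
for n in("side","top"):
    c=robot.camera(n)
    for t in("knob","gate_hinge","buffer","catch","cage"):
        print(n,t,[(np.round(d["xyz"],3).tolist(),round(d["p"],2)) for d in robot.tip_of(c,t)[:1]])
    cv2.imwrite(f"pics/{n}1.png",c["img"][:,:,::-1])
    if n=="side": cv2.imwrite("pics/side1c.png",cv2.resize(c["img"][110:310,240:500,::-1],None,fx=3,fy=3))
print(row(*pose([.5025,-.010,.221],np.radians(-19.7))))
E
```

```text
side knob [([0.498, -0.014, 0.218], 0.6)]
side gate_hinge [([0.655, 0.238, 0.229], 0.83)]
side buffer [([0.622, -0.085, 0.189], 0.63)]
side catch []
side cage [([0.758, 0.062, 0.002], 0.73)]
top knob []
top gate_hinge [([0.649, 0.238, 0.227], 0.78)]
top buffer [([0.626, -0.089, 0.192], 0.79)]
top catch []
top cage [([0.756, 0.059, 0.0], 0.89)]
[-0.1, -3.6, 100.6, 0.0, -0.0, -0.1]
```

move_arm --series "0 -2 25 0 0 0; 0 -2 50 0 0 0; 0 -2 65 0 0 0; 0 -2 80 0 0 0; 0 -2 90 0 0 0; 0 -2 100 0 0 0; 0 -2 100 0 0 0; 0 -2 100 0 0 0"

```text
time: 3.73
position: [0.5019, -0.0112, 0.2243]
tool_rot: [0.985, -0.171, -0.001, -0.0]
ft_force: [0.2, -0.5, 0.5]
grip_width: 0.0697
grip_force: 0.0
```

```bash
python3 - <<'E'
from h import *
import cv2
c=robot.camera("side")
cv2.imwrite("pics/side2c.png",cv2.resize(c["img"][110:310,240:500,::-1],None,fx=3,fy=3))
o=robot.get_obs();print(o["position"],o["ft_force"])
E
```

```text
[ 0.50242276 -0.01133205  0.22485281] [ 1.00300419 -0.1026573   0.25804788]
```

View pics/side2c.png

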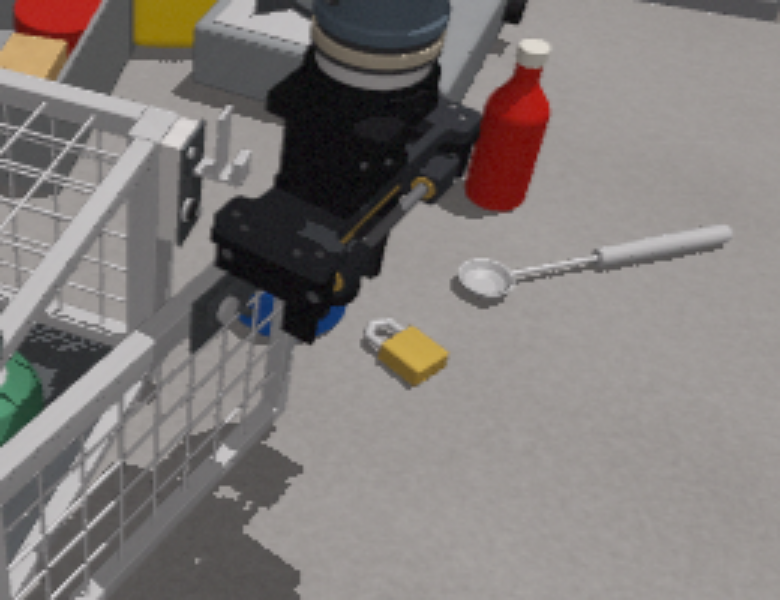

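The gripper at crop (290,290) straddles the hidden knob, in front of the gate and clear of it; the keeper is at (225,150). Closing on the knob.

move_arm --series "0 0 0 0 0 0; 0 0 0 0 0 0; 0 0 0 0 0 0; 0 0 0 0 0 0; 0 0 0 0 0 0; 0 0 0 0 0 0" --jaw 0 --newtons 15

```text
time: 4.28
position: [0.5022, -0.0112, 0.2247]
tool_rot: [0.985, -0.171, 0.0, 0.0]
ft_force: [-0.3, 0.1, -1.0]
grip_width: 0.0376
grip_force: 0.0
```

move_arm --series "0 0 0 0 0 0; 0 0 0 0 0 0; 0 0 0 0 0 0; 0 0 0 0 0 0"

```text
time: 4.62
position: [0.5026, -0.0107, 0.2246]
tool_rot: [0.985, -0.171, 0.0, -0.001]
ft_force: [1.6, 3.3, 0.5]
grip_width: 0.0289
grip_force: 15.0
```

move_arm --series "0 0 -4 0 0 0; 0 0 -8 0 0 0; 0 -1 -12 0 0 0; 0 -1 -16 0 0 0; 0 -1.5 -20 0 0 0; 0 -2 -22 0 0 0; 0 -2 -22 0 0 0; 0 -2 -22 0 0 0"

```text
time: 5.28
position: [0.5031, -0.009, 0.2469]
tool_rot: [0.985, -0.171, 0.001, -0.0]
ft_force: [4.0, 3.1, -3.0]
grip_width: 0.0284
grip_force: 15.0
```

```bash
python3 - <<'E'
from h import *
import cv2
c=robot.camera("side")
cv2.imwrite("pics/side3c.png",cv2.resize(c["img"][110:310,240:500,::-1],None,fx=3,fy=3))
o=robot.get_obs();p=o["position"];print(p,o["ft_force"])
for g in (.257,.25,.26,.2,.15,.1,.06,.04,.02,0,-.02,-.03): 
    print(g,row(*pose(*knob(g,.235))),np.round(knob(g,.235)[0],4))
E
```

```text
[ 0.50310118 -0.00901825  0.24687215] [ 3.14842989  4.5660494  -3.56182296]
0.257 [-0.3, 0.2, 1.6, -0.1, -0.0, -0.0] [ 0.5027 -0.0091  0.2423]
0.25 [1.7, 0.6, 1.6, -0.1, -0.0, -0.4] [ 0.5045 -0.0101  0.2423]
0.26 [-1.2, -0.0, 1.6, -0.1, -0.0, 0.2] [ 0.502  -0.0086  0.2423]
0.2 [15.9, 2.9, 1.6, -0.1, -0.0, -3.3] [ 0.5171 -0.0171  0.2423]
0.15 [30.2, 4.5, 1.6, -0.1, -0.0, -6.1] [ 0.53   -0.0235  0.2423]
0.1 [44.6, 5.4, 1.6, -0.1, -0.1, -9.0] [ 0.5433 -0.0292  0.2423]
0.06 [56.2, 5.6, 1.6, -0.1, -0.1, -11.3] [ 0.5541 -0.0333  0.2423]
0.04 [61.9, 5.6, 1.6, -0.1, -0.1, -12.4] [ 0.5595 -0.0352  0.2423]
0.02 [67.7, 5.4, 1.6, -0.0, -0.1, -13.6] [ 0.565  -0.037   0.2423]
0 [73.5, 5.1, 1.6, -0.0, -0.1, -14.7] [ 0.5705 -0.0386  0.2423]
-0.02 [79.2, 4.7, 1.6, -0.0, -0.1, -15.9] [ 0.5761 -0.0402  0.2423]
-0.03 [82.1, 4.4, 1.6, -0.0, -0.1, -16.5] [ 0.5789 -0.0409  0.2423]
```

View pics/side3c.png

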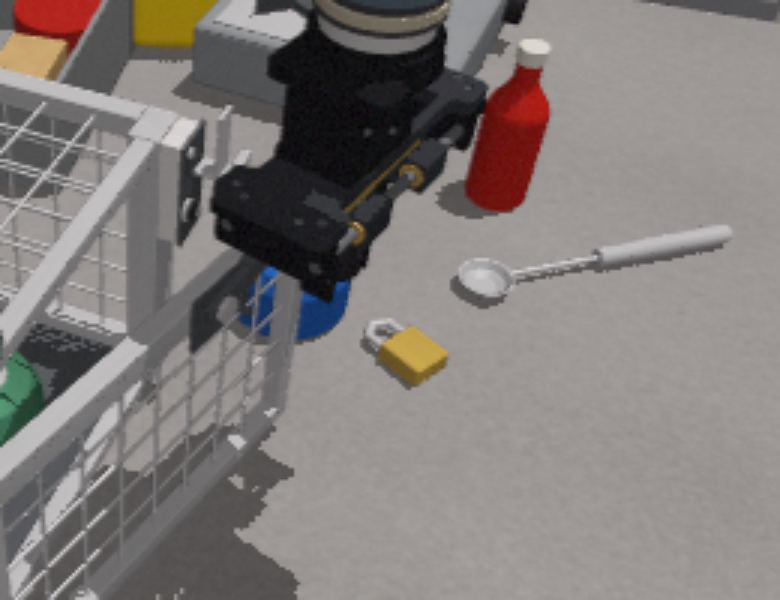

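Bar is up (latch ≈ 0.24 by height). Swing the gate along its arc to about 0.1 rad.

move_arm --series "5 0.5 0 0 0 -1; 12 1 0 0 0 -2.4; 18 1.5 0 0 0 -3.7; 24 2.5 0 0 0 -4.9; 30 3.5 0 0 0 -6.1; 37 4 0 0 0 -7.5; 42 4.3 0 0 0 -8.5; 44.5 4.5 0 0 0 -9"

```text
time: 6.0
position: [0.544, -0.029, 0.2464]
tool_rot: [0.996, -0.093, 0.0, -0.0]
ft_force: [1.5, 0.6, -3.2]
grip_width: 0.0286
grip_force: 15.0
```

move_arm --series "0 0 0 0 0 0; 0 0 0 0 0 0"

```text
time: 6.17
position: [0.5431, -0.0287, 0.2465]
tool_rot: [0.996, -0.093, -0.0, 0.0]
ft_force: [0.3, 2.5, -2.4]
grip_width: 0.0291
grip_force: 15.0
```

```bash
python3 - <<'E'
from h import *
o=robot.get_obs();p=o["position"];print(p,o["ft_force"],o["moment"],R.from_quat(o["tool_rot"]).inv().apply(o["ft_force"]))
for g in (.1,.08,.06,.05,.04,.03,.02,.01,0,-.03): 
    print(g,row(*pose(*knob(g,.24))))
E
```

```text
[ 0.54309964 -0.02866147  0.24645232] [ 0.34404785  2.54730682 -2.40266947] [ 0.33198376 -0.19041119 -0.04672193] [-0.13525744 -2.56701301  2.40252184]
0.1 [0.3, 0.4, 0.8, 0.0, 0.0, -0.0]
0.08 [5.9, 1.5, 0.8, 0.0, 0.0, -1.1]
0.06 [11.6, 2.4, 0.8, 0.0, 0.0, -2.3]
0.05 [14.5, 2.9, 0.8, 0.0, 0.0, -2.9]
0.04 [17.3, 3.3, 0.8, 0.0, 0.0, -3.4]
0.03 [20.2, 3.6, 0.8, 0.0, 0.0, -4.0]
0.02 [23.1, 4.0, 0.8, 0.0, 0.0, -4.6]
0.01 [25.9, 4.3, 0.8, 0.0, 0.0, -5.2]
0 [28.8, 4.6, 0.8, 0.0, 0.0, -5.7]
-0.03 [37.4, 5.3, 0.8, 0.0, 0.0, -7.4]
```

move_arm --series "2 0.3 0 0 0 -0.4; 4 0.7 0 0 0 -0.8; 6 1.1 0 0 0 -1.2; 7.5 1.4 0 0 0 -1.5; 9 1.7 0 0 0 -1.8; 10 1.9 0 0 0 -2; 10 1.9 0 0 0 -2; 10 1.9 0 0 0 -2"

```text
time: 6.83
position: [0.5528, -0.0323, 0.2466]
tool_rot: [0.997, -0.076, 0.0, -0.0]
ft_force: [1.2, 3.1, -3.1]
grip_width: 0.0288
grip_force: 15.0
```

move_arm --series "0.5 0.1 0 0 0 -0.1; 1 0.2 0 0 0 -0.2; 1.5 0.3 0 0 0 -0.3; 2 0.4 0 0 0 -0.4; 2.5 0.4 0 0 0 -0.5; 3 0.5 0 0 0 -0.6; 3 0.5 0 0 0 -0.6; 3 0.5 0 0 0 -0.6"

```text
time: 7.5
position: [0.5557, -0.0333, 0.2466]
tool_rot: [0.997, -0.071, 0.0, 0.0]
ft_force: [0.7, 1.1, -2.8]
grip_width: 0.0287
grip_force: 15.0
```

move_arm --series "0.5 0.1 0 0 0 -0.1; 1 0.2 0 0 0 -0.2; 1.5 0.3 0 0 0 -0.3; 2 0.3 0 0 0 -0.4; 2.5 0.4 0 0 0 -0.5; 3 0.5 0 0 0 -0.6; 3 0.5 0 0 0 -0.6; 3 0.5 0 0 0 -0.6"

```text
time: 8.17
position: [0.5586, -0.0343, 0.2466]
tool_rot: [0.998, -0.066, 0.0, 0.0]
ft_force: [0.7, 0.9, -2.5]
grip_width: 0.0292
grip_force: 15.0
```

move_arm --series "0.5 0.1 0 0 0 -0.1; 1 0.2 0 0 0 -0.2; 1.5 0.2 0 0 0 -0.3; 2 0.3 0 0 0 -0.4; 2.5 0.4 0 0 0 -0.5; 3 0.4 0 0 0 -0.6; 3 0.4 0 0 0 -0.6; 3 0.4 0 0 0 -0.6"

```text
time: 8.83
position: [0.5615, -0.0352, 0.2466]
tool_rot: [0.998, -0.06, 0.0, 0.0]
ft_force: [0.9, 0.1, -2.0]
grip_width: 0.029
grip_force: 15.0
```

move_arm --series "0.5 0.1 0 0 0 -0.1; 1 0.1 0 0 0 -0.2; 1.5 0.2 0 0 0 -0.3; 2 0.2 0 0 0 -0.4; 2.5 0.3 0 0 0 -0.5; 2.5 0.3 0 0 0 -0.5; 2.5 0.3 0 0 0 -0.5"

```text
time: 9.42
position: [0.5629, -0.0357, 0.2463]
tool_rot: [0.998, -0.056, -0.001, 0.0]
ft_force: [-3.4, -1.9, -0.7]
grip_width: 0.0288
grip_force: 15.0
```

move_arm --series "0.5 0 0 0 0 -0.1; 1 0 0 0 0 -0.2; 1.5 0.1 0 0 0 -0.2; 1.5 0.1 0 0 0 -0.2; 1.5 0.1 0 0 0 -0.2"

```text
time: 9.83
position: [0.5639, -0.036, 0.2461]
tool_rot: [0.999, -0.054, -0.002, 0.0]
ft_force: [-4.8, -1.2, -2.8]
grip_width: 0.0288
grip_force: 15.0
```

```bash
python3 - <<'E'
from h import *
F=[];
for i in range(4):
    c=robot.camera("side"); o=robot.get_obs(); F.append(np.r_[R.from_quat(o["tool_rot"]).inv().apply(o["ft_force"]),o["position"]*1000])
print(np.round(F,1))
E
```

```text
[[ -5.8   2.1   1.6 563.9 -36.  246.1]
 [ -5.    3.1   2.5 563.8 -36.  246.1]
 [ -5.5   1.    2.1 563.9 -36.  246.1]
 [ -5.2   2.8   1.2 563.9 -36.  246.1]]
```

move_arm --series "0.5 0 0 0 0 -0.1; 1 0 0 0 0 -0.2; 1.5 0.1 0 0 0 -0.3; 2 0.1 0 0 0 -0.4; 2 0.1 0 0 0 -0.4; 2 0.1 0 0 0 -0.4"

```text
time: 10.53
position: [0.5647, -0.0363, 0.2458]
tool_rot: [0.999, -0.051, -0.003, 0.0]
ft_force: [-8.5, -2.1, -1.4]
grip_width: 0.0287
grip_force: 15.0
```

```bash
cat >> h.py <<'E'
def feel(n=5):
    F=[]
    for i in range(n):
        c=robot.camera("side"); o=robot.get_obs(); F.append(np.r_[R.from_quat(o["tool_rot"]).inv().apply(o["ft_force"]),o["position"]*1000])
    print("tool force, pos mm",np.round(np.mean(F,0),1))
E
python3 -c "
from h import *
feel()"
```

```text
tool force, pos mm [ -7.    2.9   1.8 564.7 -36.3 245.8]
```

move_arm --series "0.5 0 0 0 0 -0.1; 1 0 0 0 0 -0.2; 1.5 0.1 0 0 0 -0.3; 2 0.1 0 0 0 -0.4; 2 0.1 0 0 0 -0.4; 2 0.1 0 0 0 -0.4"

```text
time: 11.28
position: [0.5655, -0.0366, 0.2454]
tool_rot: [0.999, -0.047, -0.005, 0.0]
ft_force: [-9.6, -2.7, -1.4]
grip_width: 0.0285
grip_force: 15.0
```

```bash
python3 -c "
from h import *
feel()"
```

```text
tool force, pos mm [ -9.1   3.5   1.1 565.5 -36.6 245.4]
```

move_arm --series "0.5 0 0 0 0 0; 1 0 0 0 0 -0.1; 1.5 0.1 0 0 0 -0.2; 1.8 0.1 0 0 0 -0.2; 1.8 0.1 0 0 0 -0.2; 1.8 0.1 0 0 0 -0.2"

```text
time: 12.03
position: [0.5662, -0.0367, 0.245]
tool_rot: [0.999, -0.045, -0.006, 0.0]
ft_force: [-11.3, -2.6, -0.1]
grip_width: 0.0289
grip_force: 15.0
```

```bash
python3 -c "
from h import *
feel()
import cv2
c=robot.camera('side'); cv2.imwrite('pics/side4c.png',cv2.resize(c['img'][120:250,250:400,::-1],None,fx=4,fy=4,interpolation=cv2.INTER_CUBIC))"
```

```text
tool force, pos mm [-10.9   3.7   1.7 566.2 -36.8 245. ]
```

View pics/side4c.png

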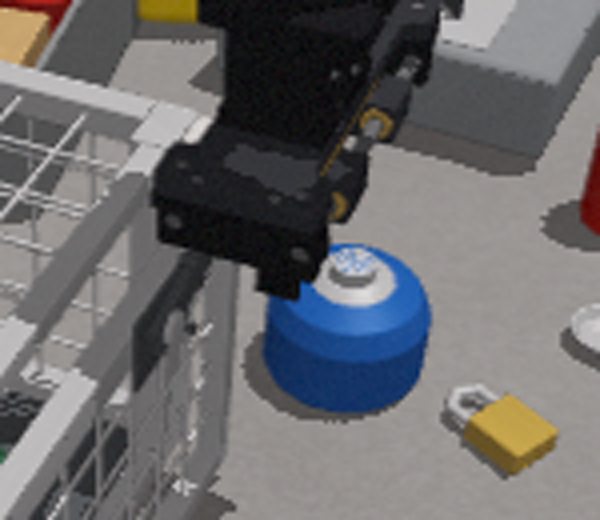

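move_arm --series "0 0.2 0.7 0 0 0; 0 0.4 1.4 0 0 0; 0 0.6 2 0 0 0; 0 0.8 2.7 0 0 0; 0 1 3.4 0 0 0; 0 1 4 0 0 0; 0 1 4 0 0 0"

```text
time: 12.92
position: [0.5661, -0.0375, 0.2409]
tool_rot: [0.999, -0.045, -0.006, -0.0]
ft_force: [-10.8, -2.3, -2.2]
grip_width: 0.0289
grip_force: 15.0
```

```bash
python3 -c "
from h import *
feel()"
```

```text
tool force, pos mm [-10.9   3.    1.7 566.1 -37.5 240.9]
```

move_arm --series "0 0.1 0.5 0 0 0; 0 0.2 1 0 0 0; 0 0.2 1.5 0 0 0; 0 0.3 2 0 0 0; 0 0.3 2.5 0 0 0; 0 0.4 3 0 0 0; 0 0.4 3 0 0 0"

```text
time: 13.75
position: [0.566, -0.0379, 0.2378]
tool_rot: [0.999, -0.045, -0.006, -0.0]
ft_force: [-10.5, -2.3, -1.4]
grip_width: 0.0285
grip_force: 15.0
```

```bash
python3 -c "
from h import *
feel()"
```

```text
tool force, pos mm [-10.5   3.2   2.1 566.  -37.9 237.9]
```

move_arm --series "0 0.1 0.5 0 0 0; 0 0.1 1 0 0 0; 0 0.2 1.5 0 0 0; 0 0.2 2 0 0 0; 0 0.2 2.5 0 0 0; 0 0.3 3 0 0 0; 0 0.3 3 0 0 0"

```text
time: 14.58
position: [0.5659, -0.0382, 0.2348]
tool_rot: [0.999, -0.045, -0.006, -0.0]
ft_force: [-10.0, -2.6, -2.0]
grip_width: 0.0289
grip_force: 15.0
```

```bash
python3 -c "
from h import *
feel()"
```

```text
tool force, pos mm [-10.9   2.8   2.  565.9 -38.2 234.8]
```

move_arm --series "0 0 0.5 0 0 0; 0 0.1 1 0 0 0; 0 0.1 1.5 0 0 0; 0 0.1 2 0 0 0; 0 0.1 2.5 0 0 0; 0 0.1 3 0 0 0; 0 0.1 3 0 0 0"

```text
time: 15.42
position: [0.5659, -0.0383, 0.2318]
tool_rot: [0.999, -0.045, -0.006, -0.0]
ft_force: [-10.9, -1.6, -1.5]
grip_width: 0.029
grip_force: 15.0
```

```bash
python3 -c "
from h import *
feel()"
```

```text
tool force, pos mm [-10.4   3.2   2.4 565.9 -38.3 231.8]
```

move_arm --series "0 0 0.4 0 0 0; 0 0 0.8 0 0 0; 0 0 1.2 0 0 0; 0 0 1.6 0 0 0; 0 0 2 0 0 0; 0 0 2 0 0 0; 0 0 2 0 0 0"

```text
time: 16.25
position: [0.5659, -0.0383, 0.23]
tool_rot: [0.999, -0.045, -0.006, -0.0]
ft_force: [-11.7, -2.7, -1.1]
grip_width: 0.0287
grip_force: 15.0
```

```bash
python3 -c "
from h import *
feel()"
```

```text
tool force, pos mm [-11.    3.5   1.6 565.9 -38.3 230. ]
```

move_arm --series "0 0 0.3 0 0 0; 0 0 0.6 0 0 0; 0 0 0.9 0 0 0; 0 0 1.2 0 0 0; 0 0 1.5 0 0 0; 0 0 1.5 0 0 0"

```text
time: 17.0
position: [0.566, -0.0383, 0.2298]
tool_rot: [0.999, -0.045, -0.006, 0.0]
ft_force: [-12.2, -1.2, 5.3]
grip_width: 0.0288
grip_force: 15.0
```

```bash
python3 -c "
from h import *
feel()"
```

```text
tool force, pos mm [-13.    3.   -4.9 566.  -38.3 229.8]
```

Floor felt at z 229.8 (latch ≈ 0). Now ease off in x until the striker takes the load.

move_arm --series "0 0 -0.5 0 0 0; -0.5 0 -1 0 0 0; -1 0 -1 0 0 0; -1.5 0 -1 0 0 0; -2 0 -1 0 0 0; -2.5 0 -1 0 0 0; -3 0 -1 0 0 0; -3 0 -1 0 0 0"

```text
time: 17.92
position: [0.5653, -0.0382, 0.23]
tool_rot: [0.999, -0.045, -0.003, 0.0]
ft_force: [-7.3, -1.4, -3.1]
grip_width: 0.0291
grip_force: 15.0
```

```bash
python3 -c "
from h import *
feel()"
```

```text
tool force, pos mm [ -6.6   2.3   2.7 565.3 -38.2 230. ]
```

move_arm --series "-0.5 0 0 0 0 0; -1 0 0 0 0 0; -1.5 0 0 0 0 0; -2 0 0 0 0 0; -2.3 0 0 0 0 0; -2.3 0 0 0 0 0"

```text
time: 18.67
position: [0.5652, -0.0382, 0.2306]
tool_rot: [0.999, -0.045, -0.001, 0.0]
ft_force: [-3.9, -2.0, -6.1]
grip_width: 0.029
grip_force: 15.0
```

```bash
python3 -c "
from h import *
feel()"
```

```text
tool force, pos mm [ -4.2   2.9   6.  565.2 -38.2 230.8]
```

move_arm --series "0 0 0.5 0 0 0; -0.5 0 1 0 0 0; -1 0 1.3 0 0 0; -1.5 0 1.5 0 0 0; -1.7 0 1.5 0 0 0; -1.7 0 1.5 0 0 0"

```text
time: 19.42
position: [0.5651, -0.0382, 0.2307]
tool_rot: [0.999, -0.046, 0.002, 0.0]
ft_force: [-3.6, -1.1, 1.5]
grip_width: 0.0291
grip_force: 15.0
```

```bash
python3 -c "
from h import *
feel()"
```

```text
tool force, pos mm [ -2.1   2.1  -3.2 565.1 -38.2 230.6]
```

Gate is held by the striker (x unchanged while the push fell from 11 to 2 N). Open the jaw.

move_arm --series "0 0 0 0 0 0; 0 0 0 0 0 0; 0 0 0 0 0 0; 0 0 0 0 0 0; 0 0 0 0 0 0; 0 0 0 0 0 0" --jaw 0.75

```text
time: 20.17
position: [0.564, -0.0377, 0.2294]
tool_rot: [0.999, -0.046, -0.0, -0.0]
ft_force: [0.1, 0.1, 0.6]
grip_width: 0.0601
grip_force: 0.0
```

```bash
python3 -c "
from h import *
feel()"
```

```text
tool force, pos mm [ 5.000e-01  2.000e-01 -1.000e-01  5.639e+02 -3.780e+01  2.295e+02]
```

Free. Retreat straight up, slowly at first, then towards the robot.

move_arm --series "0 0 -5 0 0 0; 0 0 -12 0 0 0; 0 0 -25 0 0 0; 0 0 -45 0 0 0; 0 0 -70 0 0 0; 0 0 -100 0 0 0; -20 0 -120 0 0 0; -40 0 -120 0 0 0"

```text
time: 21.08
position: [0.527, -0.0351, 0.3552]
tool_rot: [0.999, -0.045, 0.006, 0.001]
ft_force: [0.4, 0.3, 1.0]
grip_width: 0.0655
grip_force: 0.0
```

move_arm --series "-35 0 0 0 0 0; -70 10 0 0 0 0; -90 40 0 0 0 0; -90 80 0 0 0 0; -90 120 0 0 0 0; -90 150 0 0 0 0; -90 150 0 0 0 0; -90 150 0 0 0 0"

```text
time: 21.75
position: [0.4207, -0.1769, 0.3502]
tool_rot: [0.999, -0.047, 0.001, 0.0]
ft_force: [-0.7, 0.2, 0.0]
grip_width: 0.0653
grip_force: 0.0
```

```bash
python3 - <<'E'
from h import *
import cv2
K=[]
for n in("top","side"):
    c=robot.camera(n)
    for t in("knob","padlock","can_out","torch"): print(n,t,[np.round(d["xyz"],3).tolist() for d in robot.tip_of(c,t)[:1]])
    r=c["img"][150:270,230:400,::-1] if n=="top" else c["img"][120:240,230:400,::-1]
    K.append(cv2.resize(r,None,fx=3,fy=2.5*1.0))
cv2.imwrite("pics/fin.png",np.vstack(K)); print(knob(.018,0)[0])
E
```

```text
top knob [[0.566, -0.037, 0.227]]
top padlock [[0.442, -0.176, -0.002]]
top can_out [[0.561, -0.218, 0.002]]
top torch [[0.733, 0.135, 0.246]]
side knob [[0.56, -0.04, 0.222]]
side padlock [[0.444, -0.174, -0.003]]
side can_out [[0.562, -0.216, 0.0]]
side torch [[0.736, 0.138, 0.242]]
[ 0.56536442 -0.03903837  0.226     ]
```

View pics/fin.png

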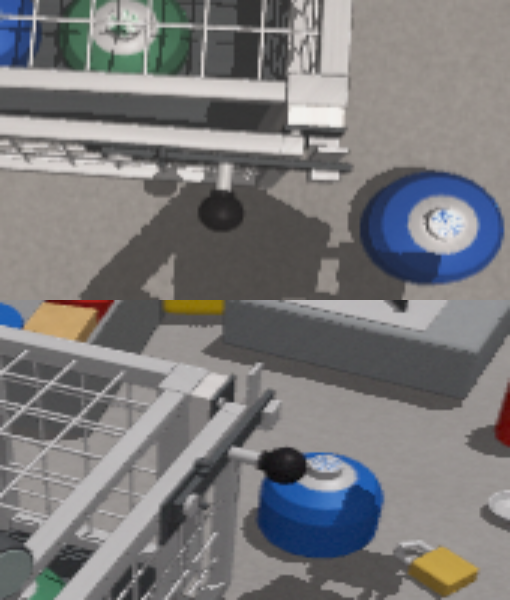

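The gate is shut: in the top half the bar tip (340,167) sits between the striker (325,175) and the back wall (325,140); in the side half the bar (265,400) lies in the slot. The knob hasn't moved since I let go, and nothing else shifted.

```bash
python3 -c "
from rig import robot
print(robot.hand_in())"
```

```text
the job is handed in; nothing more can be done
None
```

The gate is shut with the latch bar down in the catch, the gripper is clear, and the padlock, loose cartridge and torch did not move; I handed the job in at about 22 s, and no verdict came back.

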